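# Ready the trainer cup: handle ring, lids on, travel cap off

### The job

Get the toddler's steel trainer cup ready to drink from: take the yellow two-handled ring off the drying rack and thread it down over the cup's neck until it sits flat and fully home on the shoulder, let go of it, then bring over the pink spout lid with its teal travel cap still nested on top (both together, carried by the lid's rim) and set it fully home on the cup's rim. Then lift only the travel cap straight up, leaving the spout lid seated and undisturbed, and finish while still holding the cap in the gripper, upright and still above the cup, at least 8 cm clear of the lid. Leave the cup standing upright where it is, and do not disturb the bowl, the jar or the spoon case.

Things in the scene. Friction and masses are not known exactly. Their poses are not given: they have to be found in the camera images.
- cup: Loose steel trainer cup with a teal band near its foot, about 0.28 kg, standing on the counter. Body 64 mm in diameter up to a flat shoulder at 56 mm height; above it a neck 46 mm in diameter (top 4 mm tapered as a lead-in) up to the rim at 83 mm. Round: its yaw does not matter. Origin: centre of its underside, z up.
- cup_shoulder (a point): On the cup's axis at the height of the shoulder, 56 mm above the cup's base: the handle ring's origin comes here when it is home (underside flat on the shoulder). Any yaw will do.
- cup_rim (a point): Centre of the cup's rim, 83 mm above the cup's base. When the spout lid is home its bore's ceiling rests on the rim, so its origin is 16 mm below this point (67 mm above the cup's base, 2 mm above the top of a ring that is home).
- handle_ring: Loose yellow ring, about 45 g: bore 50 mm, outside 60 mm, 9 mm high, with two alike handles along its own +y and -y. It starts threaded on the rack's tall post with up to about 4 mm of play, underside 60 mm above the counter. Origin: centre of the ring's underside, z up.
- handle_a (a point): Where the ring's +y handle can be pinched from above, across (along the ring's x): centre of a straight bar 9 mm wide (x) and 9 mm high, flush with the ring, running from 30 to 56 mm off the axis; this point is 50 mm off the axis, 4.5 mm above the underside. Beyond it the handle curls down in the same plane, 9 mm thick, out to 70 mm off the axis and 39 mm below the underside.
- handle_b (a point): The same point on the ring's -y handle, 50 mm off the axis.
- rack: White drying rack, fixed. Tray 10 mm high, from -70 to +150 mm along its x, 120 mm wide. Origin: on the counter under the tall post's axis. That post is 54 mm in diameter up to a step at 60 mm height, where the ring rests, then 42 mm, narrowing to its top at 80 mm. A short post with a cream teat, 54 mm high, stands 110 mm along +x.
- spout_lid: Loose pink push-on lid (no thread), about 50 g, standing on the counter open side down. Collar 58 mm in diameter, 20 mm high, bore 49 mm wide and 16 mm deep. Gripping this collar carries the lid and the cap on it. On its top, inside the cap: a boss 37 mm wide, 3 mm high, and a spout whose tip is 42 mm above the origin. Origin: centre of its lower edge, z up.
- spout_lid_top (a point): Centre of the spout lid's flat top plate, 20 mm above the lid's origin; the travel cap's lower edge stands on this plate.
- travel_cap: Loose teal cap, about 30 g, 46 mm in diameter, 35 mm high, open below, walls 2.5 mm. It stands on the spout lid's plate round the boss (about 2 mm of play) and covers the spout; nothing latches it, so gripping the cap lifts it alone. It must rise 22 mm to clear the spout. Origin: centre of its lower edge, z up.
- bowl: Loose white ceramic bowl, 116 mm in diameter, 45 mm high; leave alone. Origin: centre of its underside.
- jar: Loose baby-food jar with an orange cap, 56 mm in diameter, 75 mm high; leave alone. Origin: centre of its underside.
- spoon_case: Loose open hinged travel case, sage green, with two pink spoons, base 55 x 190 mm and 18 mm high, its raised lid (on its -x side) up to about 72 mm; leave alone. Origin: centre of its underside.
There are look-alikes about, which are no part of the job. There is more than one size of the handle_ring; the one meant has the size given above. Leave any purple look-alike of the cup alone.

How it is judged (in metres and radians):
On the way, in this order (a step that is already met when the one before it is completed fails the run):
1. the handle ring sits flat and fully home on the cup's shoulder (underside 53.5 to 58.5 mm above the cup's base, centred within 4 mm) and has been let go (z of handle_ring in the frame of cup between 0.0535 and 0.0585 m and horizontal distance between handle_ring and cup below 0.004 m and angle between the z axis of handle_ring and the z axis of cup, either way round below 0.08 rad and contact force between the fingers and handle_ring below 0.1 N), for 0.2 s.
2. the spout lid is fully home on the cup's rim (origin 64.5 to 69 mm above the cup's base, centred within 3.5 mm, level) over the handle ring, with the travel cap still nested on it (z of spout_lid in the frame of cup between 0.0645 and 0.069 m and horizontal distance between spout_lid and cup below 0.0035 m and angle between the z axis of spout_lid and the z axis of cup, either way round below 0.06 rad and z of handle_ring in the frame of cup between 0.0535 and 0.0585 m and horizontal distance between handle_ring and cup below 0.004 m and angle between the z axis of handle_ring and the z axis of cup, either way round below 0.08 rad and z of travel_cap in the frame of spout_lid below 0.0225 m and horizontal distance between travel_cap and spout_lid below 0.004 m), for 0.2 s.
At the end, for the whole second after the job is handed in: Ring (centred 4 mm) and spout lid (3.5 mm, 0.06 rad) home within 2.5 mm in height, lid untouched; gripper holds the cap (over 1 N) still, 75 mm or more above the lid plate, within 40 mm of the cup axis, upright to 0.2 rad, off the lid; cup upright (0.05 rad), moved under 40 mm (z of handle_ring in the frame of cup between 0.0535 and 0.0585 m and horizontal distance between handle_ring and cup below 0.004 m and angle between the z axis of handle_ring and the z axis of cup, either way round below 0.08 rad and z of spout_lid in the frame of cup between 0.0645 and 0.069 m and horizontal distance between spout_lid and cup below 0.0035 m and angle between the z axis of spout_lid and the z axis of cup, either way round below 0.06 rad and z of travel_cap in the frame of spout_lid_top above 0.075 m and horizontal distance between travel_cap and cup below 0.04 m and angle between travel_cap's own z axis and vertical below 0.2 rad and linear speed of travel_cap below 0.02 m/s and contact force between the fingers and travel_cap above 1 N and contact force between each of travel_cap, the fingers and spout_lid below 0.05 N and angle between cup's own z axis and vertical below 0.05 rad and distance of cup from where it was at the start of the episode below 0.04 m); the arm keeps its last pose, push and grip.
It fails at once if the travel cap came off the spout lid (by more than 12 mm) while the lid was not home on the cup (z of travel_cap in the frame of spout_lid_top above 0.012 m and not (z of spout_lid in the frame of cup between 0.0645 and 0.069 m and horizontal distance between spout_lid and cup below 0.0035 m and angle between the z axis of spout_lid and the z axis of cup, either way round below 0.06 rad)).
It fails at once if the spout lid was pulled off its seat along with the gripped travel cap (contact force between the fingers and travel_cap above 1 N and z of spout_lid in the frame of cup between 0.071 and 0.13 m and horizontal distance between spout_lid and cup below 0.03 m).
It fails at once if the cup was tipped (more than 0.25 rad) or pushed away (more than 40 mm) (angle between cup's own z axis and vertical above 0.25 rad or distance of cup from where it was at the start of the episode above 0.04 m).
It fails at once if the bowl, the jar or the spoon case was disturbed (moved more than 20 mm) (distance of any of bowl, jar, spoon_case from where it was at the start of the episode above 0.02 m).
It also fails if it takes over 54 s, if anything falls off the work surface, if the arm or the gripper's body presses on something with over 40 N, if the wrist force passes 120 N, or if a joint passes its speed limit or range.

### The arm

A 6-joint arm with a two-finger parallel gripper is mounted at the origin on the work surface. World frame = base frame: x ahead of the robot, y to its left, z up, the work surface at z = 0. Lengths are in mm, angles in rad, forces in N, time in s.
With the tool pointing down it reaches from about 350 to 975 mm from the base axis. Payload 7.1 kg.
Tool frame: the origin (TCP) lies on the front face of the gripper's body, between the roots of the fingers; the fingertips stand 80 mm ahead of it and the grasp point (between the pads) lies 61 mm ahead of it (env.tips_ahead is the distance from the TCP to the fingertips, in mm); z points along the fingers, y is the line along which they close (so a half turn about z gives the same grasp; the last joint's range is limited). The gripper opens to 88 mm and grips with 3 to 60 N. Pads are 20 mm wide; open, the fingers measure 115 mm over their backs; the gripper's body (75 mm by 178 mm) begins 61 mm behind the grasp point.
Start: joints at [-1.281, 0.423, 1.63, -0, 1.089, -0.019], TCP at [189.965, -595.415, 302.675] pointing down, gripper open.
Joint ranges: [-3, 3], [-0.9, 2.11], [0.09, 2.58], [-1.31, 4.45], [0.11, 2.69], [-2.54, 2.54]. Speed limits (rad/s): [2.39, 2.39, 3.01, 3.14, 3.14, 3.14].

### API

Orientations are given as a unit quaternion [x, y, z, w].
In Python, from station import env, set_gripper, viewer, workorder gives the robot as it stands. Calls block until the motion is done:
- env.reach(position, orientation): joint-space move of the TCP to a pose.
- env.move_l(position, rot=None, rate=150, f_stop=None): straight line of the TCP; rot=None keeps the orientation; rate is the mean speed in mm/s. With f_stop (N) it stops when the force on the tool has changed by that much, and returns True; else False.
- env.move_joints(angles): joint-space move.
- set_gripper(opening): finger opening in mm; the grip force is fixed at half the most; returns when the fingers have stopped.
- env.hold(seconds).
- env.ik(position, orientation): joint angles nearest the present ones, or None.
- env.read_state(): the state.
- viewer.camera(name): name is "scene" or "top" or "wrist"; returns the picture (420x560x3 uint8, blue, green, red); there is no depth.
- viewer.camera_params(name): a dict with "fx", "fy", "cx", "cy" (pixels), "dist" ([k1, k2, p1, p2, k3] as OpenCV has them; the pictures are not rectified), "pose" (4x4, takes a point from camera to world coordinates); the wrist camera has in their place "tool_from_camera" (4x4, takes a point from camera to tool coordinates, whose origin is the TCP and whose axes are the flange's). Camera axes: x right, y up, looking along -z (the intrinsics and any distortion apply to the point x, -y, -z); pixel columns grow to the right and rows downward; lengths in mm; the calibration is good to about 2 mm. A picture is of the moment at which its call begins: read the wrist's pose just before it. camera_params takes no time and is no camera call.
A pose or a line that the arm cannot do raises env.IKError and nothing moves.
- workorder.sign_off(): hands the job in; it is judged then, once.
The state is a dict: "time_s": time; "qpos": joint angles; "dq": joint speeds; "tau": joint torques, N m; "tool_pos": TCP position; "orientation": TCP orientation; "force": force on the tool from outside, world axes, zero at the start; "wrist_torque": the same for the moment, N m; "width": finger opening in mm; "grip_force": force on a finger pad.
Only numpy, scipy, OpenCV 4.12 (cv2) and the standard library are available. Lean on these libraries where they do the work, as an engineer would, in place of code of your own. Each camera call takes 0.05 s, during which the arm holds its last target. There are 200 camera calls.

## Working session

There is one attempt and no reset: what is moved stays moved. The work goes in short steps, each a Python script; the robot and the scene stay as the last script left them, time stands still between calls to the robot, and variables do not carry over. Pictures are saved under pics/ and viewed, at most 10 in all, crops included, and the job is handed in when it is done.

```bash
mkdir -p pics; ls; python3 - <<'E'
from station import env, viewer
import cv2
for n in ("scene","top"):
    im=viewer.camera(n); cv2.imwrite(f"pics/{n}0.png",im)
    p=viewer.camera_params(n); print(n,p)
p=viewer.camera_params("wrist"); print(p)
s=env.read_state(); print(s["time_s"],s["orientation"],s["width"])
E
```

```text
pics
scene {'fx': 532.4562392177443, 'fy': 532.4562392177443, 'cx': 274.279082386655, 'cy': 209.72970443418296, 'dist': array([0.0006489, 0.       , 0.       , 0.       , 0.       ]), 'pose': array([[ 2.09807810e-01, -7.94431954e-01,  5.69963642e-01,
         1.26968713e+03],
       [ 9.77664235e-01,  1.63076076e-01, -1.32585206e-01,
        -1.49326998e+02],
       [ 1.23824899e-02,  5.85050480e-01,  8.10902343e-01,
         1.09937787e+03],
       [ 0.00000000e+00,  0.00000000e+00,  0.00000000e+00,
         1.00000000e+00]])}
top {'fx': 397.62439748933514, 'fy': 397.62439748933514, 'cx': 286.90093717758356, 'cy': 212.92431634220736, 'dist': array([0.00819458, 0.        , 0.        , 0.        , 0.        ]), 'pose': array([[-1.26461433e-02,  9.93250515e-01, -1.15297399e-01,
         4.10405975e+02],
       [-9.99879482e-01, -1.15228272e-02,  1.04040958e-02,
        -6.87038162e+00],
       [ 9.00532154e-03,  1.15415075e-01,  9.93276530e-01,
         1.11215936e+03],
       [ 0.00000000e+00,  0.00000000e+00,  0.00000000e+00,
         1.00000000e+00]])}
{'fx': 306.64221835030867, 'fy': 306.64221835030867, 'cx': 281.4581521192233, 'cy': 213.8969912392189, 'dist': array([-0.0509422,  0.       ,  0.       ,  0.       ,  0.       ]), 'tool_from_camera': array([[ 5.48965981e-04,  9.59026260e-01,  2.83316662e-01,
         7.83631026e+01],
       [ 9.99999835e-01, -4.78651224e-04, -3.17407374e-04,
        -1.01960794e+00],
       [-1.68792139e-04,  2.83316790e-01, -9.59026365e-01,
        -8.13835539e+01],
       [ 0.00000000e+00,  0.00000000e+00,  0.00000000e+00,
         1.00000000e+00]])}
0.1 [ 9.88108109e-01  1.53759129e-01 -9.86671052e-05 -6.96746459e-04] 87.93974942034544
```

View pics/scene0.png

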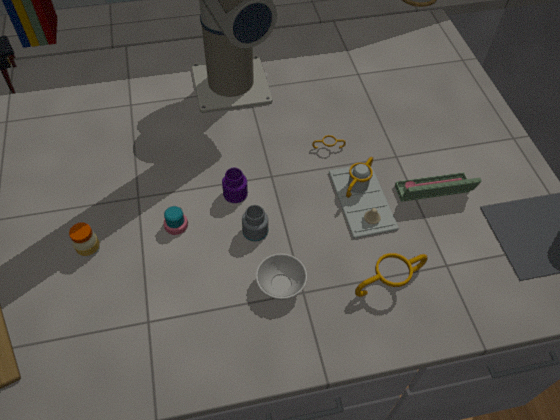

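View pics/top0.png

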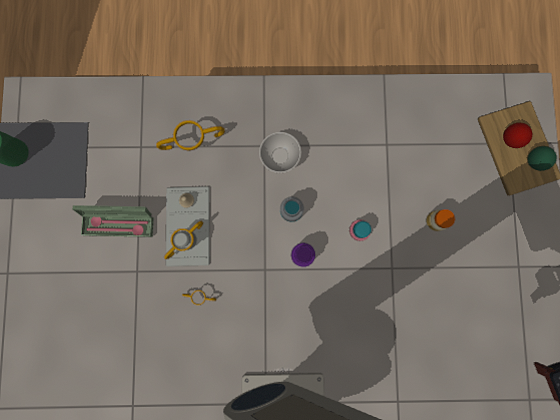

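The top view shows three yellow rings: the largest lies at (188,136), a small one at (203,294), and one is threaded on the rack's post at (183,240). The rack one fits the description, since it is on the tall post and its size matches. The cup is the steel one at (291,208). The purple look-alike is at (303,254), and the lid with its cap is at (361,230). An enlarged crop should confirm this.

```bash
cat > h.py <<'E'
import numpy as np, cv2
from station import env, set_gripper, viewer, workorder
def ray(name,uv,pose=None):
    p=viewer.camera_params(name)
    K=np.array([[p["fx"],0,p["cx"]],[0,p["fy"],p["cy"]],[0,0,1]])
    n=cv2.undistortPoints(np.float64(uv).reshape(-1,1,2),K,p["dist"]).reshape(-1,2)
    T=p["pose"] if pose is None else pose
    d=np.c_[n[:,0],-n[:,1],-np.ones(len(n))]@T[:3,:3].T
    return T[:3,3],d
def onplane(name,uv,z,pose=None):
    o,d=ray(name,uv,pose); return o+d*((z-o[2])/d[:,2])[:,None]
def proj(name,P,pose=None):
    p=viewer.camera_params(name); T=p["pose"] if pose is None else pose
    K=np.array([[p["fx"],0,p["cx"]],[0,p["fy"],p["cy"]],[0,0,1]])
    c=(np.float64(P).reshape(-1,3)-T[:3,3])@T[:3,:3]
    return cv2.projectPoints(c*[1,-1,-1],np.zeros(3),np.zeros(3),K,p["dist"])[0].reshape(-1,2)
def wristpose():
    from scipy.spatial.transform import Rotation as R
    s=env.read_state(); T=np.eye(4); T[:3,:3]=R.from_quat(s["orientation"]).as_matrix(); T[:3,3]=s["tool_pos"]
    return T@viewer.camera_params("wrist")["tool_from_camera"]
def q(yaw):  # tool down, tool y (closing line) at angle yaw from world +y ... x axis at yaw
    from scipy.spatial.transform import Rotation as R
    return (R.from_euler('z',yaw)*R.from_quat([1,0,0,0])).as_quat()
E
python3 - <<'E'
from h import *
t=cv2.imread("pics/top0.png")
z=lambda im,x0,y0,w,h,s:cv2.resize(im[y0:y0+h,x0:x0+w],None,fx=s,fy=s,interpolation=cv2.INTER_CUBIC)
m=np.hstack([z(t,155,215,60,60,6),z(t,275,190,60,60,6)])
s=cv2.imread("pics/scene0.png")
m2=np.hstack([z(t,335,205,40,40,6),z(s,340,150,40,40,6),z(s,236,200,40,40,6)])
cv2.imwrite("pics/crop1.png",np.vstack([m,m2]))
for n,uv,h in (("ring",(183,240),69),("cup",(291,207),83),("lid",(361.5,229.5),55),("bigring",(189,135),9)):
    print(n,onplane("top",[uv],h))
for n,uv,h in (("ring",(361,172),69),("cup",(255,213),83),("lid",(174.5,213),55)):
    print(n,onplane("scene",[uv],h))
E
```

```text
ring [[463.42895254 254.5705423   69.        ]]
cup [[545.31295183 -28.5477524   83.        ]]
lid [[ 486.30080467 -216.36804828   55.        ]]
bigring [[765.20573088 257.69640965   9.        ]]
ring [[474.73331319 257.98662964  69.        ]]
cup [[555.45365539 -29.36802986  83.        ]]
lid [[ 496.90318859 -215.32885842   55.        ]]
```

View pics/crop1.png

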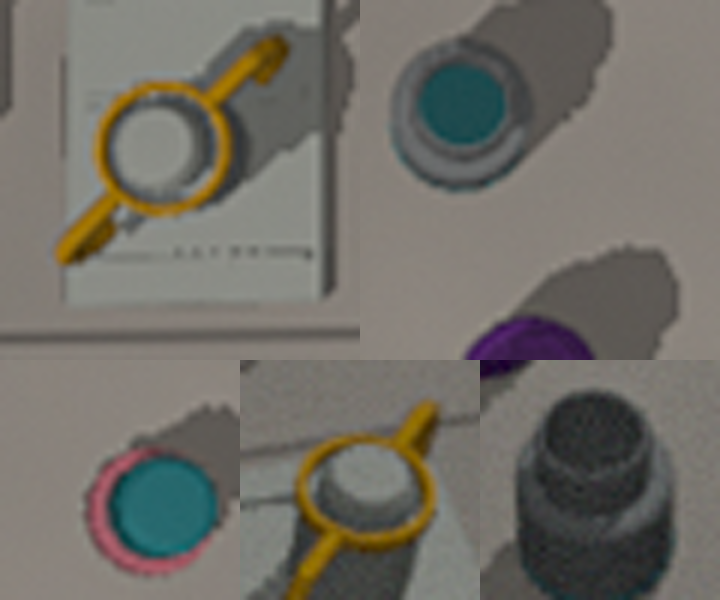

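The crop confirms the rack ring: about 23 px across, or 60 mm, with its bar handles running at 45° in the image. I'll now take close looks with the wrist camera, all at the same tool yaw so that calibration bias cancels between objects.

```bash
python3 - <<'E'
from h import *
yaw=2.356; ux=np.array([np.cos(yaw),np.sin(yaw)])
obj={"lid":(490,-216,55),"cup":(549,-29,83),"ring":(468,256,69)}
ims=[]
for n,(x,y,h) in obj.items():
    p=np.r_[np.array([x,y])-30*ux,h+125]
    env.reach(p,q(yaw)); env.hold(0.4)
    T=wristpose(); im=viewer.camera("wrist"); np.save(f"{n}_T.npy",T); cv2.imwrite(f"pics/w_{n}.png",im); ims.append(im)
    print(n,env.read_state()["tool_pos"].round(1) if hasattr(env.read_state()["tool_pos"],"round") else env.read_state()["tool_pos"], proj("wrist",[[x,y,h]],T).round(1), env.read_state()["time_s"],np.round(env.read_state()["qpos"],2))
m=np.hstack([ims[0][:,80:480],ims[1][:,80:480]]); cv2.imwrite("pics/w_lc.png",m)
cv2.imwrite("pics/w_ring2.png",cv2.resize(ims[2],(800,600),interpolation=cv2.INTER_CUBIC))
E
```

```text
lid [ 511.2 -237.4  180.1] [[280.4 196.2]] 2.3583 [-0.46  0.5   1.84 -0.    0.79 -1.24]
cup [570.1 -50.8 207.9] [[280.9 195.9]] 3.6167 [-0.11  0.47  1.81 -0.    0.86 -0.89]
ring [489.4 234.4 194. ] [[280.2 195.7]] 5.2083 [ 0.42  0.46  1.88 -0.    0.8  -0.36]
```

View pics/w_lc.png

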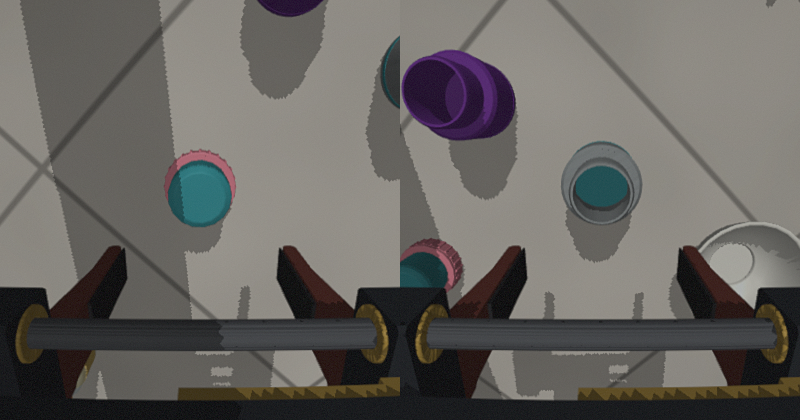

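View pics/w_ring2.png

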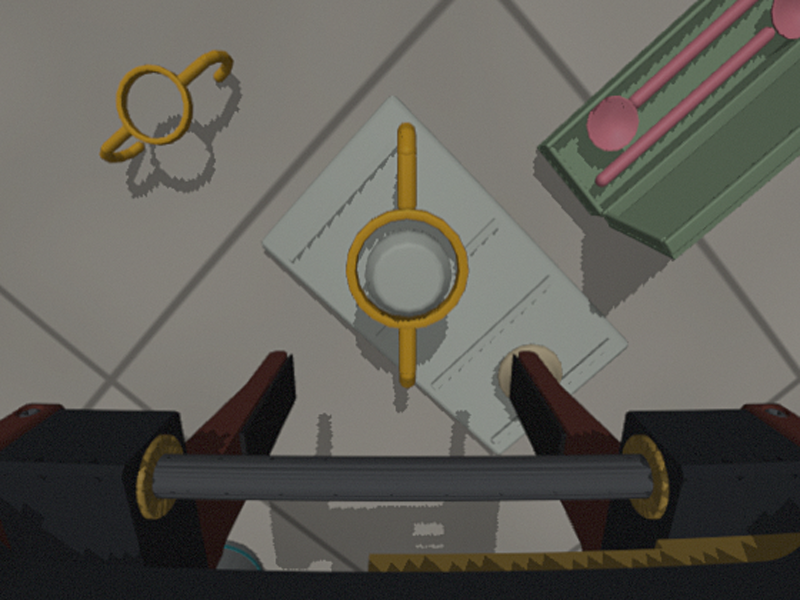

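The lid and cap are at about (280,193), the cup rim at about (281,192), and the ring at about (285,188) in 560-px coordinates, with its near handle pointing straight down towards the fingers. Next I'll fit models and overlay them.

```bash
cat >> h.py <<'E'
from scipy.optimize import least_squares
A=np.linspace(0,2*np.pi,180,endpoint=False); C=np.c_[np.cos(A),np.sin(A)]
def circ(x,y,r,z): return np.c_[np.array([x,y])+r*C,np.full(len(A),z)]
def fit(T,bbox,rings,x0):
    # bbox l,r,t,b (None to skip) of the union of circles [(r,z)..]
    def f(p):
        P=proj("wrist",np.vstack([circ(p[0],p[1],r,z) for r,z in rings]),T)
        e=[P[:,0].min(),P[:,0].max(),P[:,1].min(),P[:,1].max()]
        return [a-b for a,b in zip(e,bbox) if b is not None]
    s=least_squares(f,x0,diff_step=1e-4); return s.x,np.round(s.fun,1)
def bb(m):
    m=cv2.morphologyEx(m.astype(np.uint8),cv2.MORPH_OPEN,np.ones((2,2)))
    n,l,st,c=cv2.connectedComponentsWithStats(m); i=1+st[1:,4].argmax(); x,y,w,h=st[i][:4]; return x-.5,x+w-.5,y-.5,y+h-.5
def draw(im,T,rings,p):
    for r,z in rings: cv2.polylines(im,[np.int32(np.round(proj("wrist",circ(p[0],p[1],r,z),T)*8))],True,(0,0,255),1,cv2.LINE_AA,3)
E
python3 - <<'E'
from h import *
L=lambda n:(cv2.imread(f"pics/w_{n}.png"),np.load(f"{n}_T.npy"))
out=[]
def hsv(im): return cv2.split(cv2.cvtColor(im,cv2.COLOR_BGR2HSV))
def win(m): 
    w=np.zeros_like(m); w[110:245,215:345]=m[110:245,215:345]; return w
im,T=L("lid"); h,s,v=hsv(im)
teal=win((h>80)&(h<105)&(s>100)); b=bb(teal)
R=[(23,55),(23,20)]; p,e=fit(T,b,R,(490,-216)); print("cap",b,p.round(1),e); cap=p
pink=win(((h>165)|(h<8))&(s>70)); b2=bb(teal|pink); R2=[(29,20),(29,0)]
p2,e2=fit(T,(b2[0],b2[1],b2[2],None),R2,(490,-216)); print("lid",b2,p2.round(1),e2)
def crop(im): return cv2.resize(im[120:250,220:350],(390,390),interpolation=cv2.INTER_CUBIC)
i=im.copy(); draw(i,T,R[:1],p); draw(i,T,R2,p2); out.append(crop(i))
im,T=L("ring"); h,s,v=hsv(im)
y=((h>14)&(h<32)&(s>150)); b=bb(win(y))
rows=y[130:230,235:335]; cols=np.where(rows.sum(0)>0)[0]+235
# ring extents: left/right from mask; top/bottom off beside the bars by eye
B=(cols.min()-.5,cols.max()+.5,209*.7,328*.7)
p,e=fit(T,B,[(30,69),(30,60)],(468,256)); print("ring",B,p.round(1),e)
# handle direction: bar pixels centroid columns above & below
yy,xx=np.where(y[85:270,260:310]); yy+=85;xx+=260
up=np.c_[xx,yy][(yy<138)&(yy>95)]; lo=np.c_[xx,yy][(yy>238)&(yy<258)]
d=onplane("wrist",[up.mean(0)],69,T)[0]-onplane("wrist",[lo.mean(0)],69,T)[0]; print("yaw",np.arctan2(d[1],d[0]),up.mean(0),lo.mean(0),len(lo))
i=im.copy(); draw(i,T,[(30,69),(30,60)],p); out.append(crop(i))
im,T=L("cup")
B=(248,314,None,224); 
p,e=fit(T,B,[(21.5,83),(23,79)],(549,-29)); print("cup",p.round(1),e)
p3,e3=fit(T,(241,322,141,None),[(32,56),(32,0)],(549,-29)); print("cup body",p3.round(1),e3)
i=cv2.resize(im[120:250,220:350],(390,390),interpolation=cv2.INTER_CUBIC); out.append(i)
i=im.copy(); draw(i,T,[(21,83),(32,56),(32,0)],p3); out.append(crop(i))
m=np.vstack([np.hstack(out[:2]),np.hstack(out[2:])]); cv2.imwrite("pics/ov.png",cv2.resize(m,(600,600),interpolation=cv2.INTER_AREA))
E
```

```text
cap (np.float64(248.5), np.float64(311.5), np.float64(161.5), np.float64(227.5)) [ 490.9 -217.3] [-1.7  1.7 -2.2  2.3]
lid (np.float64(244.5), np.float64(316.5), np.float64(149.5), np.float64(227.5)) [ 491.1 -217.2] [-0.2  0.2  0. ]
ring (np.float64(241.5), np.float64(327.5), 146.29999999999998, 229.6) [467.3 260.8] [-0.7  0.7 -1.5  1.8]
yaw 2.363803754342864 [284.3        116.61538462] [285. 248.] 209
cup [548.1 -28.1] [ 0.2 -0.2 -0. ]
cup body [548.9 -28.4] [-0.8  0.8  0.1]
```

View pics/ov.png

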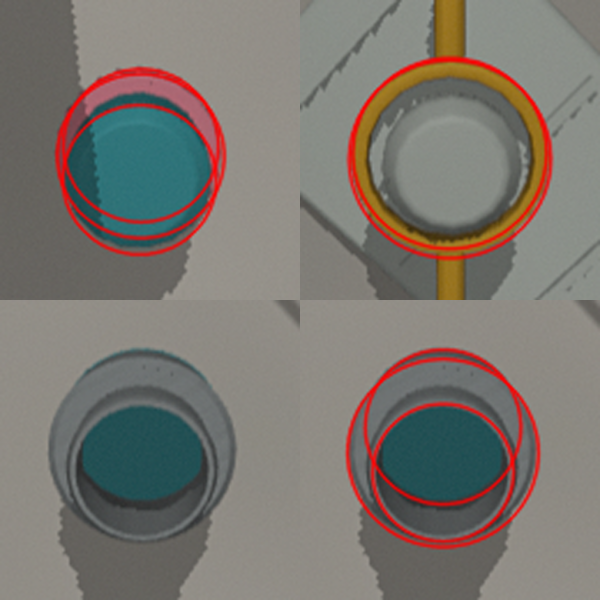

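The fits line up: ring (467.3, 260.8) with yaw 2.364, cup (548.3, -28.2) and lid (491, -217). Next I'll grasp the ring's near handle.

```bash
python3 - <<'E'
from h import *
yaw=2.364; ux=np.array([np.cos(yaw),np.sin(yaw)])
c=np.array([467.3,260.8]); g=c-50*ux
set_gripper(34)
env.reach(np.r_[g,175],q(yaw)); env.move_l(np.r_[g,125.5],rate=100)
set_gripper(2); s=env.read_state(); print(s["width"],s["grip_force"],s["tool_pos"],s["force"])
env.move_l(np.r_[g,225],rate=120,f_stop=15); env.hold(.3)
s=env.read_state(); print(s["width"],s["tool_pos"],s["force"],s["time_s"])
T=wristpose(); np.save("held_T.npy",T); im=viewer.camera("wrist"); cv2.imwrite("pics/held.png",im)
tp=np.array(s["tool_pos"]); cc=tp[:2]+50*ux; print(cc)
i=im.copy(); zr=tp[2]-61-4.5; draw(i,T,[(30,zr+9),(25,zr+9)],cc); cv2.imwrite("pics/held2.png",i)
E
```

```text
8.65671004105622 29.994301423430443 [503.11970803 225.77799694 125.81396711] [0.23570622 0.32501688 3.01014408]
8.495128393223478 [502.76054489 225.65700307 224.46002764] [ 0.05497128 -0.1924074  -0.66398587] 8.85
[467.13031922 260.73530146]
```

View pics/held2.png

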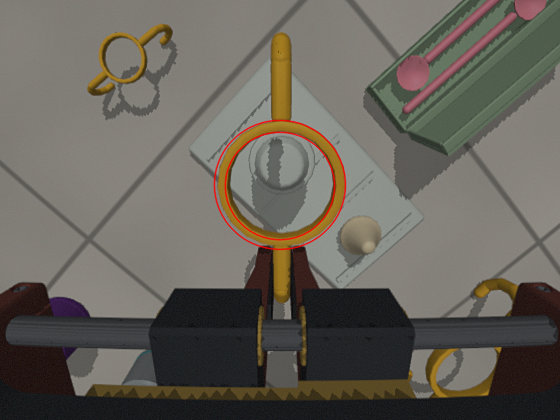

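The ring is held level by its near handle, and the ring model overlays it closely, centred at about (281,184). I'll quantify the offset, carry it over and hover above the cup.

```bash
python3 - <<'E'
from h import *
im=cv2.imread("pics/held.png"); T=np.load("held_T.npy")
h,s,v=cv2.split(cv2.cvtColor(im,cv2.COLOR_BGR2HSV)); y=(h>14)&(h<32)&(s>130)
def ext(y):
    w=y[150:215,190:370]; c=np.where(w.any(0))[0]+190
    k=[np.where(y[100:255,j])[0]+100 for j in (262,300)]  # columns beside the bars
    k=[(a.min(),a.max()) for a in k]
    return c.min()-.5,c.max()+.5,k
l,r,k=ext(y); print(l,r,k)
z=224.46-65.5
# fit: left/right extents plus outer-edge rows at columns 262,300
def f(p):
    P=proj("wrist",np.vstack([circ(p[0],p[1],p[2],z+9),circ(p[0],p[1],p[2],z)]),T)
    e=[P[:,0].min()-l,P[:,0].max()-r]
    for j,(a,b) in zip((262,300),k):
        Q=P[abs(P[:,0]-j)<2]; e+=[Q[:,1].min()-a+.5,Q[:,1].max()-b-.5]
    return e
o=least_squares(f,(467.1,260.7,30),diff_step=1e-3); print(o.x.round(2),np.round(o.fun,1))
off=o.x[:2]-np.array([502.76,225.66]); np.save("off.npy",off); print("off",off)
cup=np.array([548.3,-28.2]); yaw=2.364
env.move_l([502.8,225.7,245],rate=150)
t=cup-off; env.reach(np.r_[t,83+10+65.5+15],q(yaw)); env.hold(.4)
st=env.read_state(); print(st["tool_pos"],st["time_s"],st["width"])
T=wristpose(); np.save("hov_T.npy",T); im=viewer.camera("wrist"); cv2.imwrite("pics/hov.png",im)
i=im[60:280,170:400]; cv2.imwrite("pics/hov2.png",cv2.resize(i,None,fx=2.6,fy=2.6,interpolation=cv2.INTER_CUBIC))
E
```

```text
217.5 344.5 [(np.int64(124), np.int64(242)), (np.int64(124), np.int64(242))]
[467.07 261.76  28.94] [ 0.1 -0.3  0.   0.3 -0.3 -0. ]
off [-35.68827325  36.10150699]
[584.07521048 -63.75508893 173.68708185] 10.7667 8.784749888180585
```

View pics/hov2.png

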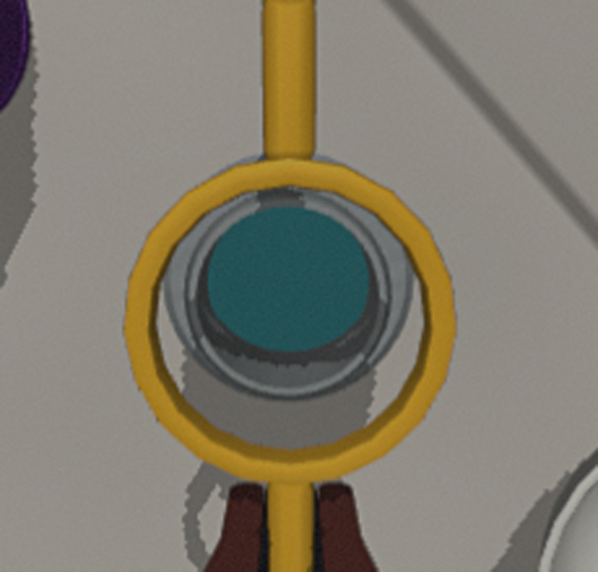

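Zoomed, the ring spans columns 125–456 and the cup rim spans 187–390, with rim rows at 191–397. They are laterally concentric within about 0.5 mm. I'll refit the rim from this view, then descend with a force guard.

```bash
python3 - <<'E'
from h import *
T=np.load("hov_T.npy")
B=(170+187/2.6,170+390/2.6,60+191/2.6,60+397/2.6)
def f(p):
    P=proj("wrist",circ(p[0],p[1],p[2],82),T); e=[P[:,0].min(),P[:,0].max(),P[:,1].min(),P[:,1].max()]
    return np.array(e)-B
o=least_squares(f,(548.3,-28.2,22),diff_step=1e-3); print("cup",o.x.round(2),o.fun.round(1))
cup=.5*o.x[:2]+.5*np.array([548.3,-28.2]); np.save("cup.npy",cup)
off=np.load("off.npy"); t=cup-off; print(cup,t)
env.move_l(np.r_[t,83+2+65.5],rate=80)
hit=env.move_l(np.r_[t,56+1.0+65.5],rate=25,f_stop=6)
s=env.read_state(); print(hit,s["tool_pos"],s["force"],s["wrist_torque"],s["time_s"],s["width"])
E
```

```text
cup [548.47 -27.76  22.38] [-0.4  0.4  0.4 -0.4]
[548.38439059 -27.97882635] [584.07266384 -64.08033333]
False [584.20063229 -64.09727197 122.67241296] [-0.30101349 -0.19012679  0.03835576] [-0.02415074 -0.16345464 -0.01312382] 12.525 8.601821086970288
```

```bash
python3 - <<'E'
from h import *
s=env.read_state(); t=np.array(s["tool_pos"])
hit=env.move_l(np.r_[t[:2],118.5],rate=10,f_stop=3)
s=env.read_state(); print(hit,s["tool_pos"],s["force"])
set_gripper(28); env.hold(.3)
s=env.read_state(); print(s["force"],s["width"])
env.move_l(np.r_[np.array(s["tool_pos"])[:2],200],rate=150)
env.hold(.2)
T=wristpose(); np.save("rh_T.npy",T); im=viewer.camera("wrist"); cv2.imwrite("pics/rh.png",im)
i=im[60:300,160:410]; cv2.imwrite("pics/rh2.png",cv2.resize(i,None,fx=2.4,fy=2.4,interpolation=cv2.INTER_CUBIC)); print(env.read_state()["time_s"])
E
```

```text
True [584.35782376 -64.1389537  121.70942276] [-0.87255936 -0.22470779  5.20121437]
[-0.48150102  0.38044832  0.07601462] 28.259495415224603
14.5333
```

View pics/rh2.png

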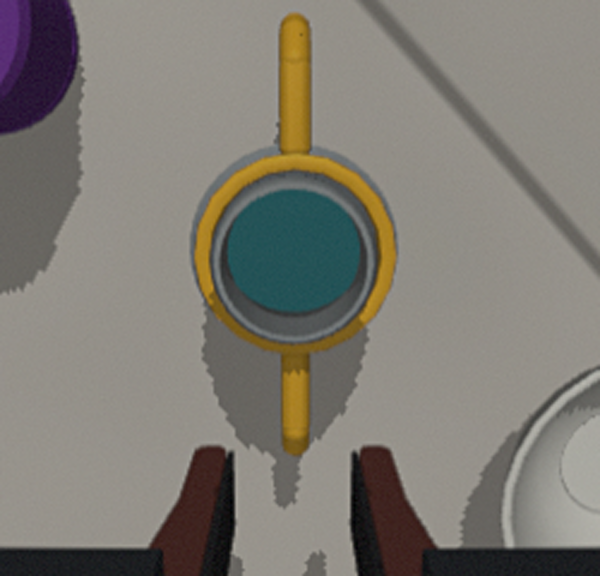

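The ring sits flat and concentric around the neck (ring outer columns 195–396, rim 212–379). Contact came at shoulder height, so it is home and released. Next is the lid.

```bash
python3 - <<'E'
from h import *
T=np.load("rh_T.npy"); z=2.4
p,e=fit(T,(160+212/z,160+379/z,None,60+343.5/z),[(22.4,82)],(548.4,-28)); print("cup",p,e); np.save("cup2.npy",p)
yaw=2.364; g=np.array([491.0,-217.2])
st=env.read_state(); env.move_l(np.r_[np.array(st["tool_pos"])[:2],230],rate=200)
set_gripper(84)
env.reach(np.r_[g,175],q(yaw)); env.hold(.2)
env.move_l(np.r_[g,84.5],rate=90,f_stop=12)
s=env.read_state(); print(s["tool_pos"],s["force"])
set_gripper(50); s=env.read_state(); print(s["width"],s["grip_force"],s["tool_pos"],s["force"])
env.move_l(np.r_[g,230],rate=120); env.hold(.3)
s=env.read_state(); print(s["width"],s["force"],s["tool_pos"],s["time_s"])
T=wristpose(); np.save("lh_T.npy",T); im=viewer.camera("wrist"); cv2.imwrite("pics/lh.png",im)
E
```

```text
cup [548.88039319 -27.6209603 ] [ 0.2 -0.2 -0. ]
[ 491.33594146 -217.37395404   84.97024203] [-0.14976266  1.04441272 -0.17175434]
57.021705479574024 30.000717504881322 [ 491.07490243 -217.2458062    84.74748258] [-1.55237418 -0.83942995  4.09399233]
57.06762773814261 [-0.80170305  0.48883969 -0.28779498] [ 490.88998112 -217.13828326  229.59443543] 20.15
```

View pics/lh.png

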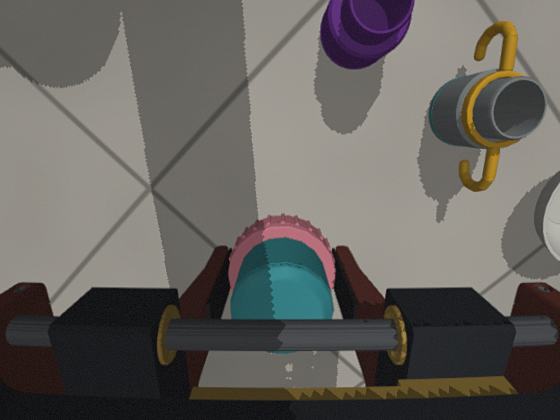

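The lid and its cap are held together: the pink rim's top edge is at row 215 and its columns run 230–335. I'll measure its offset in the hand and place it.

```bash
python3 - <<'E'
from h import *
T=np.load("lh_T.npy"); im=cv2.imread("pics/lh.png"); h,s,v=cv2.split(cv2.cvtColor(im,cv2.COLOR_BGR2HSV))
pk=((h>165)|(h<6))&(s>70)&(v>70); w=np.zeros_like(pk); w[205:290,225:340]=pk[205:290,225:340]
b=bb(w); print(b); zl=229.6-84.75
p,e=fit(T,(b[0],b[1],b[2],None),[(29,zl),(29,zl+20)],(491,-217)); print("lid",p,e)
st=env.read_state(); off=p-np.array(st["tool_pos"])[:2]; yaw=2.364
print("off tool x",off@[np.cos(yaw),np.sin(yaw)],"y",off@[np.sin(yaw),-np.cos(yaw)])
# residual pattern of original look for comparison: lid at (491.1,-217.2)
cup=np.load("cup2.npy")*.5+np.load("cup.npy")*.5; print("cup",cup)
np.save("tgt.npy",cup-off); np.save("off2.npy",off)
E
```

```text
(np.float64(228.5), np.float64(336.5), np.float64(214.5), np.float64(290.5))
lid [ 491.98815458 -216.04777997] [-0.6  0.6  0.1]
off tool x 0.02420891268477887 y 1.5396015802970293
cup [548.63239189 -27.79989332]
```

```bash
python3 - <<'E'
from h import *
yaw=2.364; cup=np.array([548.6,-27.8]); t=cup-1.1*np.array([np.sin(yaw),-np.cos(yaw)]); np.save("t.npy",t); print(t)
env.reach(np.r_[t,192],q(yaw)); env.hold(.3)
env.move_l(np.r_[t,171],rate=60)
hit=env.move_l(np.r_[t,150.5],rate=15,f_stop=5)
s=env.read_state(); print(hit,s["tool_pos"],s["force"],s["wrist_torque"],s["width"],s["time_s"])
E
```

```text
[547.82827744 -28.58386496]
True [547.77467787 -28.56642809 151.75005358] [-0.37187949  0.33928658  5.21771179] [-0.0075148  -0.04925275  0.03877694] 57.073784994215956 22.9917
```

Contact came exactly at the home height (151.75). I'll release, rise to the cap and check with code only, since the picture views are used up.

```bash
python3 - <<'E'
from h import *
yaw=2.364; s=env.read_state(); t=np.array(s["tool_pos"])[:2]
set_gripper(72); env.hold(.4)
s=env.read_state(); print(s["force"],s["width"],s["tool_pos"])
# quick check picture from above (numbers only)
env.move_l(np.r_[t,235],rate=120); env.hold(.3)
T=wristpose(); im=viewer.camera("wrist"); cv2.imwrite("pics/lidhome.png",im)
h,sa,v=cv2.split(cv2.cvtColor(im,cv2.COLOR_BGR2HSV))
print("expected px",proj("wrist",[[*t,87],[*t,122]],T).round(1))
teal=(h>80)&(h<105)&(sa>100); pk=((h>165)|(h<6))&(sa>70)&(v>70); 
ctr=proj("wrist",[[*t,100]],T)[0]; w=np.zeros(teal.shape,bool); y,x=np.int32(ctr[::-1]); w[max(0,y-90):y+90,x-70:x+70]=1
b=bb(teal&w); b2=bb((teal|pk)&w); print(b,b2)
print("cap",fit(T,b,[(23,122),(23,87)],t))
print("lid",fit(T,(b2[0],b2[1],b2[2],None),[(29,67),(29,87)],t)); print("time",env.read_state()["time_s"])
E
```

```text
[-0.28532881  0.39071019 -0.75387595] 71.85096064253261 [547.23208239 -28.53746985 151.1036681 ]
expected px [[280.7 227.7]
 [280.5 244.4]]
(np.float64(250.5), np.float64(315.5), np.float64(201.5), np.float64(271.5)) (np.float64(246.5), np.float64(319.5), np.float64(186.5), np.float64(271.5))
cap (array([548.65302301, -27.06534532]), array([-1.4,  1.4, -2.8,  2.8]))
lid (array([549.04246021, -27.30969526]), array([-0.3,  0.3,  0. ]))
time 25.0583
```

The fit puts the lid at (549.0, -27.3) against the cup at (548.6, -27.8), so it is seated and centred with the cap nested. Now I'll lift the cap.

```bash
python3 - <<'E'
from h import *
t=np.array([547.9,-28.2])
env.move_l(np.r_[t,173],rate=70,f_stop=10)
set_gripper(36); s=env.read_state(); print(s["width"],s["grip_force"],s["force"],s["tool_pos"])
env.move_l(np.r_[t,203],rate=40); env.move_l(np.r_[t,277],rate=90); env.hold(.5)
s=env.read_state(); print(s["width"],s["grip_force"],s["force"],s["tool_pos"],s["time_s"])
T=wristpose(); im=viewer.camera("wrist"); cv2.imwrite("pics/end.png",im)
sc=viewer.camera("scene"); cv2.imwrite("pics/endscene.png",sc)
h,sa,v=cv2.split(cv2.cvtColor(im,cv2.COLOR_BGR2HSV))
pk=((h>165)|(h<6))&(sa>70)&(v>70); ctr=proj("wrist",[[*t,87]],T)[0]; print(ctr)
n,l,st,c=cv2.connectedComponentsWithStats(pk.astype(np.uint8)); print([list(a) for a in st[1:] if a[4]>100])
P=proj("wrist",np.vstack([circ(548.9,-27.4,29,67),circ(548.9,-27.4,29,87)]),T); print("lid home bbox",P.min(0),P.max(0))
E
```

```text
45.92102678933769 30.00053775496781 [-1.15737174 -0.73435881  2.60079213] [548.00144934 -28.19327494 173.21406091]
45.911298068636526 29.999767639674246 [ 0.44090778  0.46345637 -0.57963112] [547.8715758  -28.18384556 276.87782308] 29.0
[280.64419668 212.40529585]
[[np.int32(250), np.int32(178), np.int32(63), np.int32(53), np.int32(2251)]]
lid home bbox [250.553506   177.68076181] [313.49998746 241.9403762 ]
```

The cap is held (45.9 mm wide, 30 N), and the lid's pink outline (columns 250–313, top row 178) matches the predicted seated outline. I'll hand the job in.

```bash
python3 -c "
from h import *
print(workorder.sign_off())"
```

```text
the job is handed in; nothing more can be done
None
```

I handed the job in at about 29 s: the ring is on the shoulder, the spout lid is seated on the rim, and the gripper holds the travel cap about 10 cm above the lid. By force and camera checks everything is in place, though sign-off gave no verdict and the bowl, jar and spoon case were not re-checked.

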